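Bring the lidded pot forward and open it

TASK

Slide the small lidded ceramic pot, lid on and never lifted off the shelf, out from the back around the fixed peg rail and pole-cap bracket without anything touching either of them, until it stands wholly on the round grey pad. Then take off its lid and set it gently, knob up, wholly on the square cork mat. Leave the funnel where it stands.

Things in the scene. Friction and masses are not known exactly. Their poses are not given: they have to be found in the camera images.
- pot: White glazed ceramic pot, round and open-topped, loose, about 0.55 kg, with the loose lid seated on it. Foot 80 mm across, widest 92 mm from 10 to 40 mm up (too wide for the gripper), rim 86 mm across at 50 mm; wall 5 mm. Starts at the back of the shelf, behind one of the two fixed obstacles. Origin: centre of the underside, z up.
- lid: The pot's lid: a white ceramic disc 84 mm across and 7 mm thick that rests on the rim, with a locating disc 68 mm across and 6 mm deep under it that sits loosely in the pot's mouth, and a knob on top; 0.12 kg. It lifts straight off. Origin: centre of the underside of the locating disc (44 mm above the pot's origin when seated), z up.
- lid_knob (a point): Centre of the lid's knob, an upright cylinder 22 mm across and 26 mm tall rising from the disc's upper face. This point is 13 mm above the disc's upper face and 26 mm above the lid's origin; the knob's top is 83 mm above the shelf while the lid is on the pot.
- pad: Round flat grey pad 120 mm across, let in flush with the shelf (the pot slides onto it without a step), at the front (robot's) side of the shelf, left or right. Origin: its centre.
- mat: Square cork mat 110 x 110 mm, 4 mm thick, fixed on the shelf, at the front (robot's) side, left or right, opposite the pad. Origin: centre of its underside.
- peg_rail: Fixed obstacle: aluminium rail with six pale pink clothes pegs clipped upright on it side by side. Footprint 45 mm (its x) by 110 mm (its y), 62 mm tall. It stands in the middle depth of the shelf, left or right, about in line with pole_cap; a gap at least 130 mm wide lies between the two. Must not be touched. Origin: centre of its underside.
- pole_cap: Fixed obstacle: steel laundry-pole end cap, 42 mm across and 60 mm tall, on a screwed-down base plate 45 mm (its x) by 110 mm (its y) and 6 mm thick with a rib 32 mm tall. It stands in the middle depth of the shelf beside peg_rail, across the gap. Must not be touched. Origin: centre of its underside.
- funnel: Small aluminium funnel, loose, standing mouth down: 76 mm across, 62 mm tall, 0.12 kg. At the back of the shelf, on the side opposite the pot. Leave it. Origin: centre of its underside.
Things that resemble listed ones, but are neither listed nor needed, are in the scene too. Leave any blue or orange look-alike of the pot alone.

How it is judged:
On the way:
1. the pot stands on the round pad with its lid still on (horizontal distance between pot and pad below 0.022 m and height (world z) of pot below 0.004 m and angle between pot's own z axis and vertical below 0.06 rad and horizontal distance between lid_knob and pot below 0.012 m and z of lid_knob in the frame of pot between 0.064 and 0.076 m), for 0.2 s.
At the end, for the whole second after the job is handed in: The open pot stands upright on the shelf with its centre within 22 mm of the round pad's centre; the lid lies flat, knob up, on the cork mat with its centre within 25 mm of the mat's; the funnel is within 15 mm of where it stood; all is at rest (horizontal distance between pot and pad below 0.022 m and height (world z) of pot below 0.004 m and angle between pot's own z axis and vertical below 0.06 rad and horizontal distance between lid and mat below 0.025 m and height (world z) of lid below 0.008 m and angle between lid's own z axis and vertical below 0.08 rad and linear speed of each of lid, pot below 0.02 m/s and distance of funnel from where it was at the start of the episode below 0.015 m); the robot touches nothing.
It fails at once if the peg rail is touched by the pot, the robot or anything else (contact force between peg_rail and anything else above 0.3 N).
It fails at once if the pole-cap bracket is touched by the pot, the robot or anything else (contact force between pole_cap and anything else above 0.3 N).
It fails at once if the pot is lifted more than 12 mm off the shelf or tipped by more than 0.25 rad (height (world z) of pot above 0.012 m or angle between pot's own z axis and vertical above 0.25 rad).
It fails at once if the lid is dropped or thrown (moves faster than 0.5 m/s while no finger touches it) (linear speed of lid above 0.5 m/s and contact force between the fingers and lid below 0.05 N).
It fails at once if the funnel is shifted by more than 15 mm (distance of funnel from where it was at the start of the episode above 0.015 m).
It also fails if it takes over 72 s, if anything falls off the work surface, if the arm or the gripper's body presses on something with over 40 N, if the wrist force passes 120 N, or if a joint passes its speed limit or range.

ROBOT

A 6-joint arm with a two-finger parallel gripper is mounted at the origin on the work surface. World frame = base frame: x ahead of the robot, y to its left, z up, the work surface at z = 0. Lengths are in m, angles in rad, forces in N, time in s.
With the tool pointing down it reaches from about 0.425 to 0.95 m from the base axis. Payload 3.5 kg.
Tool frame: the origin (TCP) lies on the centre line of the jaws, within the pads' length; the fingertips stand 14 mm ahead of it and the grasp point (between the pads) lies 5 mm behind it (ctrl.finger_overhang is the distance from the TCP to the fingertips, in m); z points along the fingers, y is the line along which they close (so a half turn about z gives the same grasp; the last joint's range is limited). The gripper opens to 85 mm and grips with 20 to 120 N. Pads are 22 mm wide; open, the fingers measure 114 mm over their backs; the gripper's body (76 mm by 85 mm) begins 54 mm behind the grasp point. The pads swing forward as they close: fully open they stand 13 mm farther back than shut.
Start: joints at [1.161, 0.286, 1.577, -0, 1.279, -0.15], TCP at [0.173, 0.652, 0.245] pointing down, gripper open.
Joint ranges: [-2.77, 2.77], [-0.9, 2.22], [0.21, 2.48], [-1.53, 4.67], [0.24, 2.81], [-2.84, 2.84]. Speed limits (rad/s): [2.79, 2.79, 3.14, 3.14, 3.14, 3.14].

INTERFACE

Orientations are given as a unit quaternion [x, y, z, w].
In Python, from plant import ctrl gives the robot as it stands.
- The arm moves only by the tool send_rows, never from a script. Its argument "moves" is text: rows parted by semicolons, each of 7 numbers parted by spaces: the turn, a rotation vector about the tool's x, y, z in units of 360 degrees (1.0 is 360 degrees), then the shift along the tool's x, y, z in units of 20 cm (1.0 is 20 cm), then the gripper's target within -1 to 1 (fully open at 1, half-way at 0, shut at -1). A call has 1 to 12 rows; each row is the pose to reach, as a shift and turn from the pose commanded when the call began, along the tool's axes at that moment, turning the shorter way round; what a row does not reach only later rows make up. A row lasts 1/8 s, in which the tool goes at most 62.5 mm and 10.7 degrees, less where a joint would pass 70% of its speed; a pose out of reach is approached as far as the arm can. A call with a number of a shift or a turn outside -1 to 1 is refused whole. A call with a gripper value outside its range is refused whole. The fingers move at their own pace and stop on an object; "newtons" is the grip in N (left out, the last holds). Time passes only in rows, so rows that repeat a pose let the fingers close. It gives the time, the measured TCP pose, the force, the opening and the grip force at its end, in the units of the state.
- ctrl.get_state(): the state, without advancing time (a new reading comes with each control period).
- ctrl.read_camera(name): name is "side" or "top"; returns a dict with "image" (480x640x3 uint8, red, green, blue), "fovy" (degrees; the focal length in pixels is half the picture's height over the tangent of half this angle, whatever the lens; pixels are square), "cx", "cy" (the principal point, pixels), "extrinsics" (4x4, takes a point from camera to world coordinates). Camera axes: x right, y up, looking along -z (the intrinsics and any distortion apply to the point x, -y, -z); pixel columns grow to the right and rows downward; lengths in m; the calibration is good to about 2 mm. A picture is of the moment at which its call begins. There is no depth.
- ctrl.sign_off(): hands the job in; it is judged then, once.
The state is a dict: "time": time; "qpos": joint angles; "dq": joint speeds; "joint_efforts": joint torques, N m; "eef_pos": TCP position; "tcp_rot": TCP orientation; "contact_force": force on the tool from outside, world axes, zero at the start; "wrist_torque": the same for the moment, N m; "opening": opening from 0.0 (shut) to 1.0 (fully open); "finger_force": force on a finger pad.
Only numpy, scipy, OpenCV 4.12 (cv2) and the standard library are available. Lean on these libraries where they do the work, as an engineer would, in place of code of your own. Each camera call takes 0.05 s, during which the arm holds its last target. There are 200 camera calls.

## Working session

There is one attempt and no reset: what is moved stays moved. The work goes in short steps, Python scripts to look and compute and a tool call to move; the robot and the scene stay as the last step left them, time stands still between calls to the robot, and variables do not carry over. Pictures are saved under pics/ and viewed, at most 10 in all, crops included, and the job is handed in when it is done.

Besides the shell and the picture viewer there is one more tool, called after "Emit:" in YAML: its name, and indented under it one key for each argument. send_rows: Moves the arm, as the interface text tells. Its arguments: {"type":"object","properties":{"moves":{"type":"string"},"newtons":{"type":"number"}},"required":["moves"]}

```bash
mkdir -p pics; python3 - <<'E'
from plant import ctrl
import cv2,json,numpy as np
for n in("top","side"):
    c=ctrl.read_camera(n); cv2.imwrite(f"pics/{n}0.png",c["image"][:,:,::-1])
    print(n,{k:(np.round(v,4).tolist() if k!="image" else 0) for k,v in c.items() })
s=ctrl.get_state();print({k:np.round(v,4).tolist() for k,v in s.items()}, ctrl.finger_overhang)
E
```

```text
top {'image': 0, 'fovy': 50.119, 'cx': 313.2483, 'cy': 245.4426, 'extrinsics': [[0.0038, 0.9959, -0.0904, 0.5379], [-0.9998, 0.0019, -0.0208, -0.065], [-0.0206, 0.0905, 0.9957, 0.856], [0.0, 0.0, 0.0, 1.0]]}
side {'image': 0, 'fovy': 46.8969, 'cx': 320.2764, 'cy': 224.3603, 'extrinsics': [[0.8398, 0.3117, -0.4445, 0.2146], [-0.5427, 0.5039, -0.672, -0.6364], [0.0145, 0.8056, 0.5923, 0.6011], [0.0, 0.0, 0.0, 1.0]]}
{'time': 0.1, 'qpos': [1.161, 0.2871, 1.578, 0.0, 1.2786, -0.15], 'dq': [0.0001, -0.0007, -0.0037, -0.0015, -0.0041, 0.0008], 'joint_efforts': [0.0008, -40.7294, -29.3699, -0.0001, 0.0033, -0.0], 'eef_pos': [0.1732, 0.6518, 0.2441], 'tcp_rot': [0.1295, 0.9916, -0.001, -0.0003], 'contact_force': [0.2967, 0.0929, 0.4024], 'wrist_torque': [0.0253, 0.0081, -0.0779], 'finger_force': 0.0, 'opening': 0.9991} 0.014
```

View pics/top0.png

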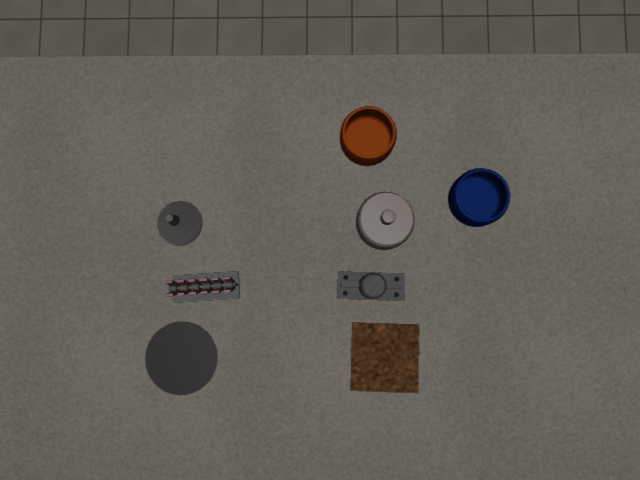

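View pics/side0.png

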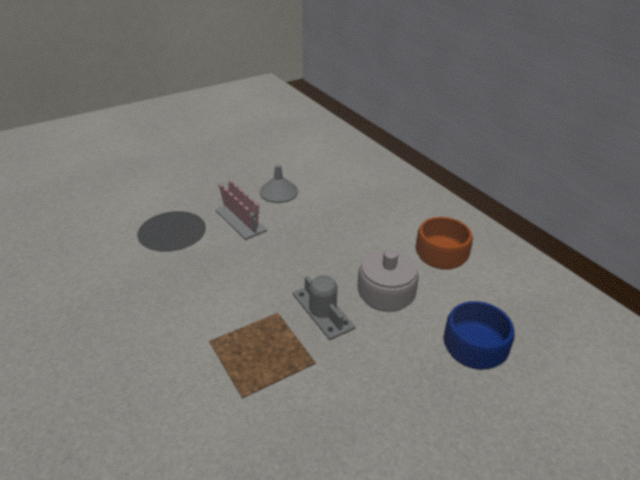

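The white lidded pot is at top (386,220) and side (388,278). The orange (368,136) and blue (480,197) open bowls are the look-alikes, and the lidded white one fits the description. The pad is at top (181,358), the mat at (385,357), the peg rail at (205,287), the pole cap at (371,286) and the funnel at (180,223). One enlarged crop should confirm this and refine the positions.

```bash
cat > h.py <<'E'
import numpy as np
from plant import ctrl
def cam(n):
    c=ctrl.read_camera(n); return c
def ray(c,u,v,z):
    f=240/np.tan(np.radians(c["fovy"]/2)); E=np.array(c["extrinsics"])
    d=E[:3,:3]@np.array([(u-c["cx"])/f,-(v-c["cy"])/f,-1]); o=E[:3,3]
    return (o+d*(z-o[2])/d[2])[:2]
def proj(c,p):
    f=240/np.tan(np.radians(c["fovy"]/2)); E=np.array(c["extrinsics"])
    q=E[:3,:3].T@(np.array(p)-E[:3,3]); return c["cx"]-f*q[0]/q[2], c["cy"]+f*q[1]/q[2]
E
python3 - <<'E'
from h import *
import cv2
c=cam("top"); im=c["image"][180:410,130:420,::-1]
cv2.imwrite("pics/crop1.png",cv2.resize(im,None,fx=2.75,fy=2.6,interpolation=cv2.INTER_CUBIC))
for n,u,v,z in [("knobtop",388,216,.083),("lid",386,219.5,.057),("pad",181,358,0),("padL",145.5,358,0),("padR",217,358,0),("mat",385,357.5,.004),("matTL",351,323,.004),("matTR",419.5,323.5,.004),("matBR",418,392,.004),
 ("capTL",338,271.5,.006),("capTR",405,272.5,.006),("capBR",404.5,300,.006),("capBL",337,299,.006),("cap",373,286,.06),("railTR",238,271,.0),("railBR",240,299,.0),("railTL",172,276,0),("railBL",173,303,0),("funnel",180,223,0)]:
    print(n,ray(c,u,v,z).round(4))
E
```

```text
knobtop [ 0.6531 -0.162 ]
lid [ 0.6515 -0.1621]
pad [0.4286 0.1705]
padL [0.4282 0.2295]
padR [0.429  0.1109]
mat [ 0.4321 -0.1649]
matTL [ 0.4875 -0.1097]
matTR [ 0.4872 -0.2217]
matBR [ 0.3774 -0.2177]
capTL [ 0.5719 -0.0884]
capTR [ 0.5706 -0.1988]
capBR [ 0.5254 -0.1974]
capBL [ 0.5266 -0.0867]
cap [ 0.5475 -0.1408]
railTR [0.5725 0.0786]
railBR [0.5259 0.0744]
railTL [0.5637 0.1894]
railBL [0.5188 0.1864]
funnel [0.6533 0.1784]
```

View pics/crop1.png

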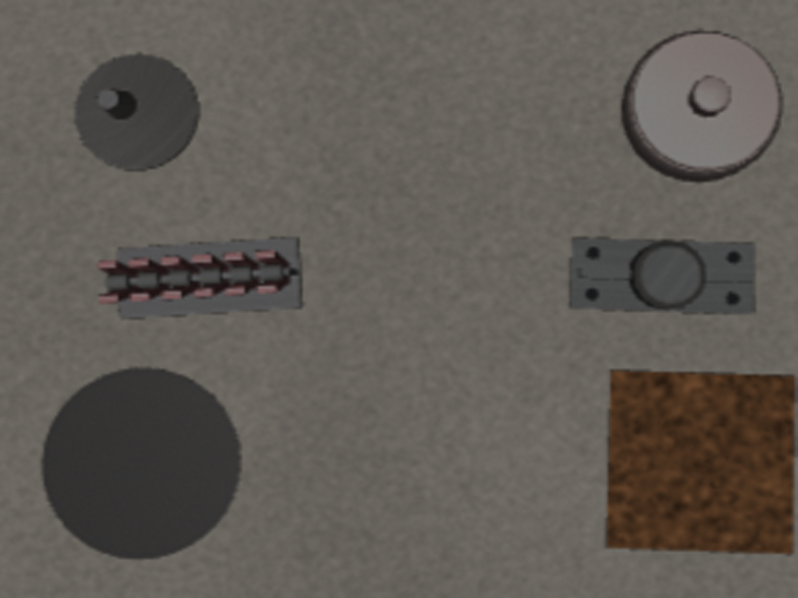

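The crop confirms it. Knob and lid agree at (0.652, -0.162), the pad at (0.429, 0.171), the mat at (0.432, -0.165). The gap runs from y=-0.087 to 0.075, and the obstacles span x 0.519 to 0.572. I'll grip the knob and drag the pot through the gap.

Emit:
send_rows:
  moves: "0 0 0 -0.21 -0.21 0 1;0 0 0 -0.42 -0.42 0 1;0 0 0 -0.63 -0.63 0 1;0 0 0 -0.84 -0.83 0 1;0 0 0 -0.84 -0.83 0 1"
  newtons: 60

```text
time: 0.78
eef_pos: [0.2946, 0.4461, 0.245]
tcp_rot: [0.132, 0.991, -0.0, -0.0]
contact_force: [0.8, -0.5, 0.2]
opening: 1.0
finger_force: 0.0
```

Emit:
send_rows:
  moves: "0 0 0 -0.21 -0.21 0 1;0 0 0 -0.42 -0.42 0 1;0 0 0 -0.63 -0.63 0 1;0 0 0 -0.84 -0.83 0 1;0 0 0 -0.84 -0.83 0 1"

```text
time: 1.4
eef_pos: [0.4143, 0.2433, 0.2454]
tcp_rot: [0.132, 0.991, 0.0, 0.0]
contact_force: [-0.7, -0.1, 0.4]
opening: 1.001
finger_force: 0.0
```

Emit:
send_rows:
  moves: "0 0 0 -0.21 -0.21 0 1;0 0 0 -0.42 -0.42 0 1;0 0 0 -0.63 -0.63 0 1;0 0 0 -0.84 -0.83 0 1;0 0 0 -0.84 -0.83 0 1"

```text
time: 2.02
eef_pos: [0.534, 0.0405, 0.2451]
tcp_rot: [0.131, 0.991, 0.0, -0.0]
contact_force: [-0.6, 0.5, -0.0]
opening: 0.998
finger_force: 0.0
```

Emit:
send_rows:
  moves: "0 0 0 -0.21 -0.21 0 1;0 0 0 -0.42 -0.42 0 1;0 0 0 -0.63 -0.63 0 1;0 0 0 -0.84 -0.83 0 1;0 0 0 -0.84 -0.83 0 1;0 0 0 -0.84 -0.83 0 1;0 0 0 -0.84 -0.83 0 1"

```text
time: 2.9
eef_pos: [0.652, -0.1594, 0.2455]
tcp_rot: [0.128, 0.992, 0.0, -0.0]
contact_force: [0.5, 0.7, -0.1]
opening: 1.002
finger_force: 0.0
```

```bash
cat >> h.py <<'E'
from scipy.spatial.transform import Rotation as R
def plan(targets):
    s=ctrl.get_state(); r=R.from_quat(s["tcp_rot"]); p=np.array(s["eef_pos"])
    print("t",round(s["time"],2),"tcp",p.round(4),"F",np.round(s["contact_force"],1),"open",round(s["opening"],3),"grip",round(s["finger_force"],1),"tilt",r.as_matrix()[:,2].round(3))
    for t in targets: print(t,"->",(r.inv().apply(np.array(t)-p)/.2).round(3))
E
python3 - <<'E'
from h import *
plan([(.652,-.162,.15),(.652,-.162,.083)])
E
```

```text
t 2.9 tcp [ 0.652  -0.1594  0.2455] F [ 0.5  0.7 -0.1] open 1.002 grip 0.0 tilt [-0.     0.001 -1.   ]
(0.652, -0.162, 0.15) -> [-0.003 -0.013  0.477]
(0.652, -0.162, 0.083) -> [-0.004 -0.013  0.812]
```

Emit:
send_rows:
  moves: "0 0 0 0 -0.01 0.25 1;0 0 0 0 -0.01 0.5 1;0 0 0 0 -0.01 0.65 1;0 0 0 0 -0.01 0.75 1;0 0 0 0 -0.01 0.81 1;0 0 0 0 -0.01 0.81 0.3;0 0 0 0 -0.01 0.81 0"

```text
time: 3.78
eef_pos: [0.6528, -0.1643, 0.0851]
tcp_rot: [0.129, 0.992, -0.0, 0.001]
contact_force: [0.0, 0.7, -0.5]
opening: 0.606
finger_force: 0.0
```

Emit:
send_rows:
  moves: "0 0 0 0 0 0 -0.2;0 0 0 0 0 0 -0.4;0 0 0 0 0 0 -1;0 0 0 0 0 0 -1;0 0 0 0 0 0 -1;0 0 0 0 0 0 -1;0 0 0 0 0 0 -1"

```text
time: 4.65
eef_pos: [0.6522, -0.1642, 0.0843]
tcp_rot: [0.13, 0.992, -0.0, 0.001]
contact_force: [-2.2, 0.1, 5.6]
opening: 0.221
finger_force: 58.7
```

```bash
python3 - <<'E'
from h import *
import cv2
c=cam("side"); im=c["image"][200:350,300:500,::-1]
cv2.imwrite("pics/crop2.png",cv2.resize(im,None,fx=4,fy=4,interpolation=cv2.INTER_CUBIC))
print("tcp px",proj(c,ctrl.get_state()["eef_pos"]))
plan([(.652,-.006,.083)])
E
```

```text
tcp px (np.float64(390.4352024165757), np.float64(252.7244695630394))
t 4.7 tcp [ 0.6522 -0.1641  0.0843] F [-1.2  0.7  5.4] open 0.224 grip 58.7 tilt [ 0.001 -0.001 -1.   ]
(0.652, -0.006, 0.083) -> [0.204 0.764 0.006]
```

View pics/crop2.png

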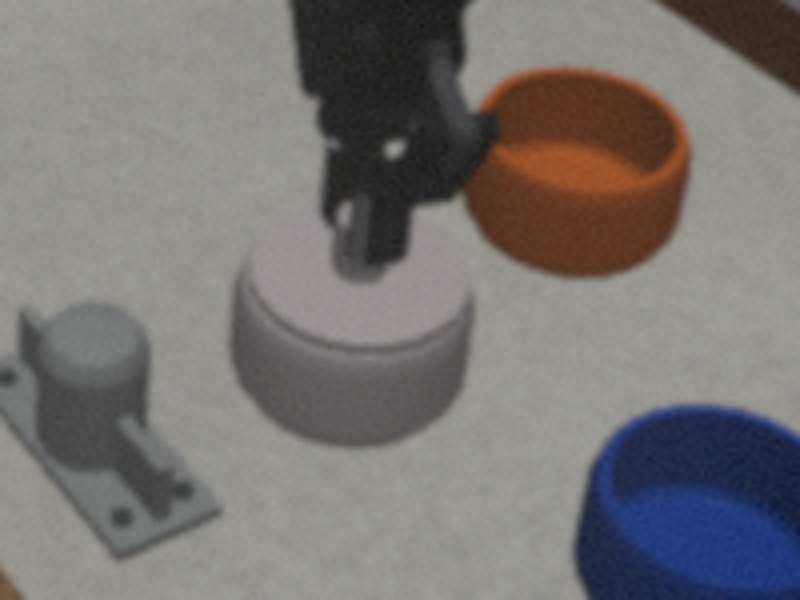

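The fingers have the knob at side crop (375,250), the lid is seated flat and the bracket at (90,400) is clear. Next I drag sideways toward the gap.

Emit:
send_rows:
  moves: "0 0 0 0.01 0.04 0 -1;0 0 0 0.03 0.1 0 -1;0 0 0 0.045 0.17 0 -1;0 0 0 0.065 0.24 0 -1;0 0 0 0.085 0.32 0 -1;0 0 0 0.107 0.4 0 -1;0 0 0 0.128 0.48 0 -1;0 0 0 0.15 0.56 0 -1;0 0 0 0.17 0.64 0 -1;0 0 0 0.19 0.71 0 -1;0 0 0 0.2 0.75 0 -1;0 0 0 0.204 0.764 0 -1"

```text
time: 6.2
eef_pos: [0.6533, -0.0089, 0.0853]
tcp_rot: [0.128, 0.992, -0.004, 0.003]
contact_force: [-0.0, -8.6, 5.2]
opening: 0.227
finger_force: 59.2
```

```bash
python3 - <<'E'
from h import *
import cv2
c=cam("side"); im=c["image"][90:390,130:530,::-1]
cv2.imwrite("pics/crop3.png",cv2.resize(im,None,fx=2,fy=2,interpolation=cv2.INTER_CUBIC))
plan([(.552,-.006,.083),(.45,-.006,.083)])
for z in (0,.05):
  print([np.round(proj(c,(.652+.043*np.cos(a),-.006+.043*np.sin(a),z)),0) for a in (0,1.57,3.14,4.71)])
E
```

```text
t 6.25 tcp [ 0.6533 -0.0086  0.0853] F [-0.1 -8.1  5.6] open 0.226 grip 59.3 tilt [ 0.004 -0.007 -1.   ]
(0.552, -0.006, 0.083) -> [ 0.493 -0.116  0.009]
(0.45, -0.006, 0.083) -> [ 0.986 -0.246  0.007]
[array([350., 234.]), array([317., 229.]), array([309., 250.]), array([344., 255.])]
[array([351., 211.]), array([317., 206.]), array([309., 226.]), array([345., 231.])]
```

View pics/crop3.png

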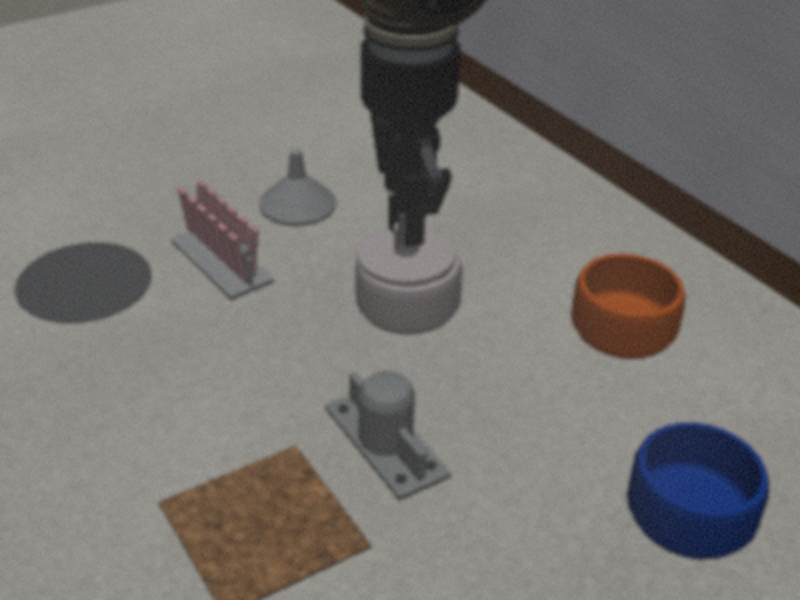

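The pot came along upright with its lid on, now at crop (408,285) in line with the gap. Now I drag it toward the robot.

Emit:
send_rows:
  moves: "0 0 0 0.03 -0.005 -0.002 -1;0 0 0 0.08 -0.017 -0.003 -1;0 0 0 0.14 -0.031 -0.003 -1;0 0 0 0.2 -0.045 -0.003 -1;0 0 0 0.27 -0.062 -0.003 -1;0 0 0 0.34 -0.079 -0.003 -1;0 0 0 0.4 -0.094 -0.003 -1;0 0 0 0.45 -0.106 -0.003 -1;0 0 0 0.48 -0.113 -0.003 -1;0 0 0 0.493 -0.116 -0.003 -1"

```text
time: 7.5
eef_pos: [0.5529, -0.0031, 0.0858]
tcp_rot: [0.13, 0.992, 0.0, 0.004]
contact_force: [6.8, 0.6, 5.4]
opening: 0.23
finger_force: 59.5
```

```bash
python3 - <<'E'
from h import *
plan([(.45,-.006,.085)])
E
```

```text
t 7.5 tcp [ 0.5529 -0.0031  0.0858] F [6.8 0.6 5.4] open 0.23 grip 59.5 tilt [ 0.009 -0.001 -1.   ]
(0.45, -0.006, 0.085) -> [ 0.494 -0.147 -0.   ]
```

Emit:
send_rows:
  moves: "0 0 0 0.03 -0.01 -0.002 -1;0 0 0 0.08 -0.024 -0.002 -1;0 0 0 0.14 -0.042 -0.002 -1;0 0 0 0.2 -0.06 -0.002 -1;0 0 0 0.27 -0.08 -0.002 -1;0 0 0 0.34 -0.1 -0.002 -1;0 0 0 0.4 -0.12 -0.002 -1;0 0 0 0.45 -0.134 -0.002 -1;0 0 0 0.48 -0.143 -0.002 -1;0 0 0 0.505 -0.147 -0.002 -1"

```text
time: 8.75
eef_pos: [0.4461, -0.0055, 0.0852]
tcp_rot: [0.13, 0.992, 0.0, 0.002]
contact_force: [7.1, -0.2, 6.1]
opening: 0.224
finger_force: 59.7
```

```bash
python3 - <<'E'
from h import *
plan([(.4385,.085,.085),(.4286,.1735,.085)])
E
```

```text
t 8.75 tcp [ 0.4461 -0.0055  0.0852] F [ 7.1 -0.2  6.1] open 0.224 grip 59.7 tilt [ 0.004 -0.001 -1.   ]
(0.4385, 0.085, 0.085) -> [0.153 0.428 0.   ]
(0.4286, 0.1735, 0.085) -> [0.315 0.842 0.   ]
```

Emit:
send_rows:
  moves: "0 0 0 0.01 0.03 -0.002 -1;0 0 0 0.03 0.08 -0.002 -1;0 0 0 0.05 0.14 -0.002 -1;0 0 0 0.08 0.22 -0.002 -1;0 0 0 0.115 0.31 -0.002 -1;0 0 0 0.153 0.4 -0.002 -1;0 0 0 0.185 0.49 -0.002 -1;0 0 0 0.22 0.58 -0.002 -1;0 0 0 0.25 0.67 -0.002 -1;0 0 0 0.285 0.76 -0.002 -1;0 0 0 0.305 0.82 -0.002 -1;0 0 0 0.315 0.845 -0.002 -1"

```text
time: 10.25
eef_pos: [0.4272, 0.1715, 0.0852]
tcp_rot: [0.127, 0.992, -0.005, -0.001]
contact_force: [1.3, -11.6, 9.8]
opening: 0.227
finger_force: 60.2
```

```bash
python3 - <<'E'
from h import *
import cv2
plan([(.4286,.1735,.085)])
c=cam("side"); im=c["image"][90:290,60:320,::-1]
cv2.imwrite("pics/crop4.png",cv2.resize(im,None,fx=3,fy=3,interpolation=cv2.INTER_CUBIC))
pts=lambda x,y,r,z:[tuple(np.round((np.array(proj(c,(x+r*np.cos(a),y+r*np.sin(a),z)))-[60,90])*3).astype(int).tolist()) for a in np.arange(0,6.28,1.57)]
print(pts(.4286,.1705,.04,0),pts(.4286,.1705,.046,.03))
E
```

```text
t 10.25 tcp [0.4272 0.1715 0.0852] F [  1.3 -11.6   9.8] open 0.227 grip 60.2 tilt [-0.002 -0.009 -1.   ]
(0.4286, 0.1735, 0.085) -> [-0.004  0.011  0.001]
[(398, 401), (311, 388), (270, 443), (360, 456)] [(401, 357), (300, 343), (251, 405), (356, 421)]
```

View pics/crop4.png

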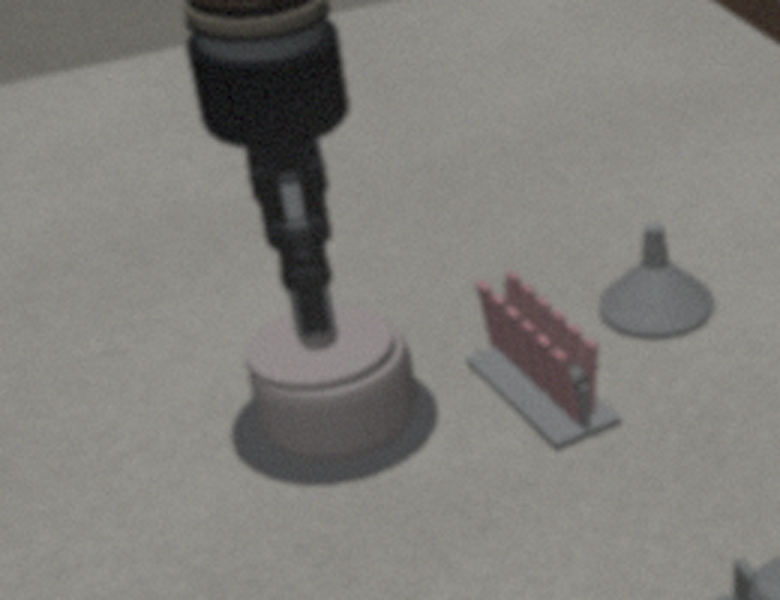

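The pot stands near the middle of the pad: body centre at crop (331,395) against an expected (326,385). The lid sits about 4 mm off toward +y because of the drag. I'll ease back to centre it and then rest.

Emit:
send_rows:
  moves: "0 0 0 0 -0.01 -0.005 -1;0 0 0 0 -0.02 -0.01 -1;0 0 0 0 -0.024 -0.01 -1;0 0 0 0 -0.024 -0.01 -1;0 0 0 0 -0.024 -0.01 -1"

```text
time: 10.92
eef_pos: [0.4253, 0.1694, 0.0859]
tcp_rot: [0.129, 0.992, -0.0, -0.001]
contact_force: [1.1, -0.3, -2.4]
opening: 0.227
finger_force: 58.9
```

```bash
python3 - <<'E'
from h import *
import cv2
plan([])
a=cam("side"); b=cam("top")
A=cv2.resize(a["image"][160:260,120:220,::-1],None,fx=4,fy=4,interpolation=cv2.INTER_CUBIC)
B=cv2.resize(b["image"][310:410,130:230,::-1],None,fx=4,fy=4,interpolation=cv2.INTER_CUBIC)
cv2.imwrite("pics/crop5.png",cv2.hconcat([A,B]))
E
```

```text
t 10.93 tcp [0.4253 0.1694 0.0859] F [ 1.1 -0.3 -2.4] open 0.227 grip 58.9 tilt [-0.003 -0.001 -1.   ]
```

View pics/crop5.png

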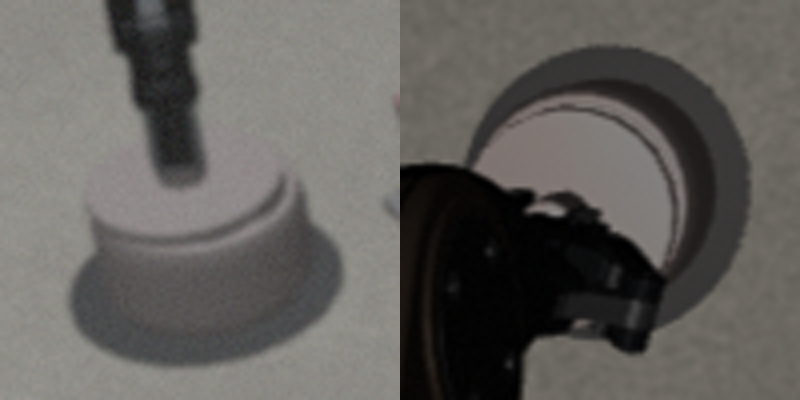

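The lid is on and seated, about 4 mm off within its play, and the pot stands wholly on the pad with low force. I centre it slightly, dwell, then lift slowly.

Emit:
send_rows:
  moves: "0 0 0 -0.01 -0.012 0 -1;0 0 0 -0.012 -0.014 0.003 -1;0 0 0 -0.012 -0.014 0.003 -1;0 0 0 -0.012 -0.014 -0.005 -1;0 0 0 -0.012 -0.014 -0.015 -1;0 0 0 -0.012 -0.014 -0.025 -1;0 0 0 -0.012 -0.014 -0.035 -1"

```text
time: 11.9
eef_pos: [0.4281, 0.1662, 0.094]
tcp_rot: [0.13, 0.992, 0.0, 0.0]
contact_force: [0.1, 0.7, -1.1]
opening: 0.225
finger_force: 59.0
```

Only the lid's weight (1.1 N) hangs on the tool, so the pot is left standing.

Emit:
send_rows:
  moves: "0 0 0 0 0 -0.06 -1;0 0 0 0 0 -0.14 -1;0 0 0 0 0 -0.22 -1;0 0 0 0 0 -0.28 -1;0 0 0 0 0 -0.28 -1"

```text
time: 12.52
eef_pos: [0.429, 0.1664, 0.1514]
tcp_rot: [0.13, 0.992, 0.0, 0.002]
contact_force: [0.4, 0.0, -1.1]
opening: 0.221
finger_force: 59.0
```

```bash
python3 - <<'E'
from h import *
plan([(.430,.0,.15),(.432,-.165,.15)])
E
```

```text
t 12.53 tcp [0.429  0.1664 0.1514] F [ 0.4  0.  -1.1] open 0.221 grip 59.0 tilt [ 0.003  0.001 -1.   ]
(0.43, 0.0, 0.15) -> [-0.219 -0.803  0.007]
(0.432, -0.165, 0.15) -> [-0.44  -1.597  0.006]
```

Emit:
send_rows:
  moves: "0 0 0 -0.02 -0.07 0 -1;0 0 0 -0.06 -0.2 0 -1;0 0 0 -0.1 -0.36 0 -1;0 0 0 -0.14 -0.52 0 -1;0 0 0 -0.18 -0.66 0 -1;0 0 0 -0.21 -0.76 0 -1;0 0 0 -0.22 -0.8 0 -1"

```text
time: 13.4
eef_pos: [0.4288, -0.0011, 0.149]
tcp_rot: [0.131, 0.991, 0.0, -0.001]
contact_force: [0.1, -0.5, -1.3]
opening: 0.225
finger_force: 59.0
```

Emit:
send_rows:
  moves: "0 0 0 -0.02 -0.07 0 -1;0 0 0 -0.06 -0.2 0 -1;0 0 0 -0.1 -0.36 0 -1;0 0 0 -0.14 -0.52 0 -1;0 0 0 -0.18 -0.66 0 -1;0 0 0 -0.21 -0.76 0 -1;0 0 0 -0.22 -0.8 0 -1;0 0 0 -0.22 -0.8 0 -1;0 0 0 -0.22 -0.8 0 -1"

```text
time: 14.52
eef_pos: [0.4307, -0.1649, 0.1495]
tcp_rot: [0.129, 0.992, 0.0, -0.0]
contact_force: [-0.9, -0.0, -1.0]
opening: 0.225
finger_force: 59.0
```

```bash
python3 - <<'E'
from h import *
import cv2
plan([(.432,-.165,.055),(.432,-.165,.046)])
a=cam("side")
p=np.array(ctrl.get_state()["eef_pos"])
pts=lambda r,z:[tuple(np.round((np.array(proj(a,(p[0]+r*np.cos(t),p[1]+r*np.sin(t),z)))-[60,90])*2).astype(int).tolist()) for t in np.arange(0,6.28,1.57)]
print("lid rim expected",pts(.042,p[2]-.041+.013))
cv2.imwrite("pics/crop6.png",cv2.resize(a["image"][90:390,60:460,::-1],None,fx=2,fy=2,interpolation=cv2.INTER_CUBIC))
E
```

```text
t 14.53 tcp [ 0.4307 -0.1649  0.1495] F [-0.9 -0.  -1. ] open 0.225 grip 59.0 tilt [-0.     0.001 -1.   ]
(0.432, -0.165, 0.055) -> [-0.007  0.001  0.472]
(0.432, -0.165, 0.046) -> [-0.007  0.001  0.517]
lid rim expected [(449, 374), (362, 360), (330, 423), (424, 438)]
```

View pics/crop6.png

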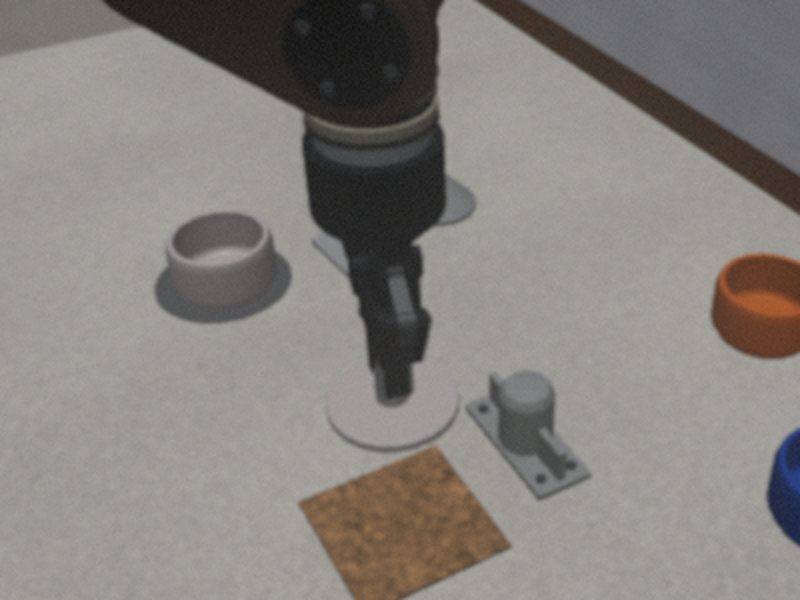

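The lid hangs flat, centred at crop (393,404) as expected and above the mat. The open pot is on the pad. Lowering gently.

Emit:
send_rows:
  moves: "0 0 0 -0.007 0 0.1 -1;0 0 0 -0.007 0 0.22 -1;0 0 0 -0.007 0 0.34 -1;0 0 0 -0.007 0 0.42 -1;0 0 0 -0.007 0 0.46 -1;0 0 0 -0.007 0 0.475 -1;0 0 0 -0.007 0 0.48 -1;0 0 0 -0.007 0 0.485 -1;0 0 0 -0.007 0 0.485 -1"

```text
time: 15.7
eef_pos: [0.4324, -0.1662, 0.0531]
tcp_rot: [0.13, 0.992, -0.0, 0.0]
contact_force: [0.5, -0.1, -1.4]
opening: 0.227
finger_force: 59.0
```

Emit:
send_rows:
  moves: "0 0 0 0 0 0.008 -1;0 0 0 0 0 0.014 -1;0 0 0 0 0 0.02 -1;0 0 0 0 0 0.025 -1;0 0 0 0 0 0.025 -1"

```text
time: 16.32
eef_pos: [0.4321, -0.166, 0.0476]
tcp_rot: [0.13, 0.992, 0.0, -0.0]
contact_force: [-0.1, -0.0, -0.9]
opening: 0.225
finger_force: 59.0
```

Emit:
send_rows:
  moves: "0 0 0 0 0 0.004 -1;0 0 0 0 0 0.008 -1;0 0 0 0 0 0.011 -1;0 0 0 0 0 0.011 -1"

```text
time: 16.82
eef_pos: [0.4322, -0.166, 0.0455]
tcp_rot: [0.13, 0.992, 0.0, -0.0]
contact_force: [-0.3, -0.4, -0.6]
opening: 0.224
finger_force: 59.0
```

Emit:
send_rows:
  moves: "0 0 0 0 0 0.004 -1;0 0 0 0 0 0.008 -1;0 0 0 0 0 0.008 -1"

```text
time: 17.2
eef_pos: [0.4323, -0.1662, 0.0445]
tcp_rot: [0.129, 0.992, -0.0, -0.0]
contact_force: [-3.5, 0.9, 5.1]
opening: 0.219
finger_force: 59.7
```

The lid has touched down (5 N). Opening gradually, then rising.

Emit:
send_rows:
  moves: "0 0 0 0 0 -0.003 -0.45;0 0 0 0 0 -0.003 -0.3;0 0 0 0 0 -0.003 0;0 0 0 0 0 -0.003 0.3;0 0 0 0 0 -0.003 0.3;0 0 0 0 0 -0.05 0.3;0 0 0 0 0 -0.15 0.3;0 0 0 0 0 -0.35 0.3;0 0 0 0 0 -0.6 0.3;0 0 0 0 0 -0.85 0.3;0 0 0 0 0 -0.85 0.3"

```text
time: 18.58
eef_pos: [0.4347, -0.1676, 0.2199]
tcp_rot: [0.129, 0.992, -0.003, 0.005]
contact_force: [0.3, -0.9, -0.6]
opening: 0.65
finger_force: 0.0
```

```bash
python3 - <<'E'
from h import *
import cv2
plan([])
a=cam("side")
pts=lambda x,y,r,z:[tuple(np.round((np.array(proj(a,(x+r*np.cos(t),y+r*np.sin(t),z)))-[60,90])*2).astype(int).tolist()) for t in np.arange(0,6.28,1.57)]
print("lid top rim expected",pts(.432,-.165,.042,.017),"pot rim",pts(.4286,.1705,.043,.05))
cv2.imwrite("pics/crop7.png",cv2.resize(a["image"][90:390,60:460,::-1],None,fx=2,fy=2,interpolation=cv2.INTER_CUBIC))
E
```

```text
t 18.57 tcp [ 0.4347 -0.1676  0.2199] F [ 0.3 -0.9 -0.6] open 0.65 grip 0.0 tilt [ 0.01  -0.006 -1.   ]
lid top rim expected [(454, 485), (374, 471), (346, 535), (431, 551)] pot rim [(262, 221), (198, 212), (166, 250), (233, 260)]
```

View pics/crop7.png

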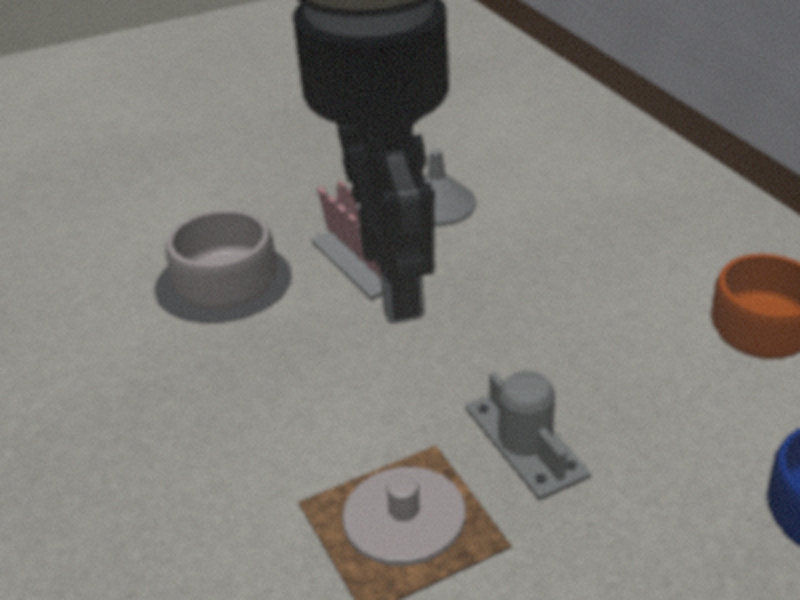

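The lid lies flat, knob up, at crop (405,513), within about 3 mm of the mat centre. The pot rim is at (220,241), within about 4 mm of the pad centre, and the gripper is clear.

Emit:
send_rows:
  moves: "0 0 0 0 0 0 0.3;0 0 0 0 0 0 0.3;0 0 0 0 0 0 0.3;0 0 0 0 0 0 0.3"

```text
time: 19.12
eef_pos: [0.432, -0.1659, 0.2133]
tcp_rot: [0.13, 0.992, 0.0, -0.001]
contact_force: [-0.1, 0.6, 0.3]
opening: 0.649
finger_force: 0.0
```

```bash
python3 -c "
from plant import ctrl
print(ctrl.sign_off())"
```

```text
the job is handed in; nothing more can be done
None
```

Handed in at about 19 s (no verdict returned): in the last picture the open pot is about 4 mm from the pad centre and the lid lies knob up about 3 mm from the mat centre; I saw no contact with the rail or bracket, and I never went near the funnel.

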